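Press a pellet: crack the vacuum cock half way, then four clicks on the press lever, held

TASK

A pellet die stands ready under the ratchet press. First turn the handle of the vacuum cock beside the press to half open, midway between closed (across the tube) and fully open (in line with the tube); then pull the press lever down exactly four clicks of its ratchet from its rest, no further, and keep holding it still at the fourth click with the gripper. The lever springs back if it is let go, so finish while you are holding it down; leave the cock half open and the other things on the bench where they are.

Things in the scene. Friction and masses are not known exactly. Their poses are not given: they have to be found in the camera images.
- press: green cast-iron hand press, fixed, base 210 (x) x 130 (y), frame 230 high, ram top at 290. Origin: centre of its underside; x to its back (front, ram and die face the robot), y to its left, z up. Steel die (47 dia) under the ram, 45 in front of the origin; an 8 mm steel tube runs from it along -y, 60 above the bench, to the cock. The lever is on its left (+y) side, next to a ratchet wheel (107 dia)
- lever_axis (a point): on the lever's horizontal pivot axis (parallel to the press's y), in the plane of the lever, 180 above the bench, 12 in front of and 77 to the left of the press's origin. Resistance at lever_grip, square to the lever: about 10 N on average, sinking to about 7 N as the pawl nears a notch and rising at once to 12 to 14 N as it drops in and has to climb out, so each click is felt as a sudden rise of about 5 N
- lever_grip (a point): point on the centre line of the black round sleeve of the press lever (24 dia, 70 long), 185 from lever_axis; a 34 dia ball is centred 53 further out, a 13 dia bar leads inwards. The lever points to the front of the press (its -x); at rest it rises 38 degrees above level, this point 294 above the bench. Pinch the sleeve from above (fingers closing along the press's y) or push it down, along the arc
- press_lever (a joint): angle of the press lever (rad): 0 at rest on its upper stop, grows as the front end is pulled down, at most 1.35. A spring pawl drops into a notch every 12 degrees: one click 0.2094, four clicks 0.8378 (lever 10 degrees below level); midway between notches it rides over a tooth. The pawl clicks but does not lock: a return spring lifts the lever to rest if it is let go
- cock_axis (a point): on the vertical turning axis of the cock's handle, at half the handle's height, 108 above the bench. The cock is a brass ball valve on a foot standing about 230 to the right (-y) of the press, on the tube coming from the die
- cock_grip (a point): point on the centre line of the cock's black handle, 58 from cock_axis, 108 above the bench. The handle is a straight bar 12 wide, 18 high, reaching 85 from the axis, free space beside and under it (tube and body lie below 80)
- cock_handle (a joint): opening angle of the cock's handle (rad): 0 closed (across the tube, pointing along -x of the press), 1.571 fully open (in line with the tube, along -y of the press, away from it), 0.785 half open; grows anticlockwise seen from above. Starts closed or slightly open (to 0.35), stays where it is left (friction 0.1 N m). Black ticks on the plate under it mark closed, half and open
- mortar: white porcelain mortar bowl, 90 wide, 45 high, standing well to the right (-y); a bystander, loose; origin at the centre of its underside
- salt_jar: amber jar with black cap, 58 dia, 85 high, just behind the tube, between press and cock; a bystander, loose; origin at the centre of its underside
- beaker: glass beaker 68 dia, 90 high, left of the press lever; a bystander, loose; origin at the centre of its underside
- dish: flat glass dish 90 dia, 14 high, in front of the tube; a bystander, loose; origin at the centre of its underside
- spacer: steel die spacer ring 40 dia, 14 high, in front of the press base; a bystander, loose; origin at the centre of its underside
- spatula: narrow flat steel spatula 170 long, 16 wide, lying in front of the press; a bystander, loose; origin at the centre of its underside
- stopper_bottle: clear bottle 72 dia, 150 high, on the left of the bench; a bystander, loose; origin at the centre of its underside

How it is judged (in metres and radians):
On the way, in this order (a step that is already met when the one before it is completed fails the run):
1. the cock's handle stands half open while the press lever is still up at rest (value of joint cock_handle between 0.635 and 0.935 rad and value of joint press_lever below 0.1 rad), for 0.3 s.
2. the lever is down at its fourth click with the cock half open (value of joint cock_handle between 0.635 and 0.935 rad and value of joint press_lever between 0.7538 and 0.9214 rad), for 0.3 s.
At the end, for the whole second after the job is handed in: the cock's handle is within 0.15 rad of half open (0.785), the press lever stands still at its fourth notch (0.8378 rad, within 0.4 of a notch: 0.754 to 0.921) and the gripper's fingers bear on the lever with more than 3 N (all of step 2 and velocity of joint press_lever between -0.1 and 0.1 rad/s and contact force between the fingers and press_lever above 3 N); the arm keeps its last pose, push and grip.
It fails at once if the lever goes over to the fifth click (beyond 0.95 rad) (value of joint press_lever above 0.95 rad).
It fails at once if a bystander on the bench is shifted by more than 20 mm or tipped (distance of any of mortar, salt_jar, beaker, dish, spacer, spatula, stopper_bottle from where it was at the start of the episode above 0.02 m or angle between any of mortar, salt_jar, beaker, dish, spacer, spatula, stopper_bottle's own z axis and vertical above 0.5 rad).
It also fails if it takes over 64 s, if anything falls off the work surface, if the arm or the gripper's body presses on something with over 40 N, if the wrist force passes 120 N, or if a joint passes its speed limit or range.

ROBOT

A 7-joint arm with a two-finger parallel gripper is mounted at the origin on the work surface. World frame = base frame: x ahead of the robot, y to its left, z up, the work surface at z = 0. Lengths are in mm, angles in degrees, forces in N, time in s.
With the tool pointing down it reaches from about 350 to 900 mm from the base axis. Payload 8.1 kg.
Tool frame: the origin (TCP) lies on the mounting face of the last link; the fingertips stand 178 mm ahead of it and the grasp point (between the pads) lies 159 mm ahead of it; z points along the fingers, x is the direction in which the jaws open and shut, and the axes are right-handed (so a half turn about z gives the same grasp; the last joint's range is limited). The gripper opens to 92 mm and grips with 3 to 60 N. Pads are 19 mm wide; open, the fingers measure 130 mm over their backs; the gripper's body (75 mm by 190 mm) begins 47 mm behind the grasp point.
Start: joints at [66.486, 24.895, 1.432, 90.138, -0.665, 64.973, -4.303], TCP at [189.328, -595.641, 404.742] pointing down, gripper open.
Joint ranges: [-149.89, 149.89], [-25.12, 119.58], [-72.63, 75.52], [4.76, 147.25], [-75.54, 255.54], [6.69, 114.76], [-157.13, 157.13]. Speed limits (degrees/s): [127.2, 127.2, 172.46, 172.46, 180, 180, 180].

INTERFACE

Orientations are given as [roll, pitch, yaw] about the fixed x, y, z axes, in that order (R = Rz(yaw) Ry(pitch) Rx(roll)).
In Python, from rig import * gives the robot as it stands. The module is installed in compiled form; this text tells all that it offers.
- The arm moves only by the tool carry_out, never from a script. Its argument "commands" is a list of rows, each an object of numbers: "x", "y", "z": the shift along the tool's x, y, z each as a share of 0.25 m, from -1 to 1; "rx", "ry", "rz": the turn, a rotation vector about the tool's x, y, z each as a share of 180 degrees, from -1 to 1; "jaw": the opening, from -1 (shut) to 1 (fully open). In form: [{"x": .., "y": .., "z": .., "rx": .., "ry": .., "rz": .., "jaw": ..}, ...]. A call has exactly 5 rows; each row shifts and turns the commanded pose from where the row before left it, along the tool's axes as they then stand; what a row does not reach is not made up. A row lasts 1/8 s, in which the tool goes at most 62.5 mm and 10.7 degrees, less where a joint would pass 70% of its speed; a pose out of reach is approached as far as the arm can. A call with a number of a shift or a turn outside -1 to 1 is refused whole. A call with a gripper value outside its range is refused whole. The fingers move at their own pace and stop on an object; "newtons" is the grip in N (left out, the last holds). Time passes only in rows, so rows that do not move let the fingers close, or fill a call up. It gives the time, the measured TCP pose, the force and the opening at its end, in the units of the state.
- observe(): the state, without advancing time (a new reading comes with each control period).
- get_image(name): name is "side" or "top"; returns the picture (400x640x3 uint8, red, green, blue); there is no depth.
- camera_info(name): a dict with "camera_matrix" (3x3 intrinsics, pixels), "k1" (the pictures are not rectified: a ray, as slopes to the right and down, at radius r is drawn at 1 + k1 r^2 times it, then the intrinsics apply), "R" (3x3) and "t" (3): a world point X has camera coordinates R X + t. Camera axes: x right, y down, z forward; pixel columns grow to the right and rows downward; lengths in mm; the calibration is good to about 2 mm. A picture is of the moment at which its call begins. camera_info takes no time and is no camera call.
- close_job(): hands the job in, once; it reports no verdict.
Trained networks look in the newest picture that a camera, given by its name, has taken for a name from the list of things; names that differ only in an ending like _2 or _b are one class to them, and where a whole thing is asked for, a point or a joint stands for the part that bears it (a point fixed in the world has none). Each returns a list of dicts, best first, with "score" (0 to 1); they miss things now and then, are a little off and sometimes report something else, mostly with a low value. They report only what shows in the picture. A call takes as long as a camera call.
- regions_of(camera, target): "region" (400x640 bool, what is visible of it).
- pinpoint(camera, target): "xyz" ([x, y, z] in mm, in world coordinates, good to about 4 mm: a listed point, or the origin of a listed thing).
The state is a dict: "clock": time; "joints": joint angles; "joint_velocities": joint speeds; "effort": joint torques, N m; "tcp_pos": TCP position; "orientation": TCP orientation; "contact_force": force on the tool from outside, world axes, zero at the start; "wrist_torque": the same for the moment, N m; "grip_width": finger opening in mm.
Only numpy, scipy, OpenCV 4.12 (cv2) and the standard library are available. Lean on these libraries where they do the work, as an engineer would, in place of code of your own. Each camera call takes 0.05 s, during which the arm holds its last target. There are 200 camera calls.

## Working session

There is one attempt and no reset: what is moved stays moved. The work goes in short steps, Python scripts to look and compute and a tool call to move; the robot and the scene stay as the last step left them, time stands still between calls to the robot, and variables do not carry over. Pictures are saved under pics/ and viewed, on a budget of 10 in all, crops included, one or two more only if the job needs it, and the job is handed in when it is done.

Besides the shell and the picture viewer there is one more tool, called as name(argument=value, ...), one argument or row to a line, values as JSON. carry_out: Moves the arm, as the interface text tells. Its arguments: {"type":"object","properties":{"commands":{"type":"array"},"newtons":{"type":"number"}},"required":["commands"]}

```bash
mkdir -p pics; python3 - <<'E'
from rig import *
import cv2,numpy as np
s=observe();print({k:np.round(v,2).tolist() for k,v in s.items()})
for c in("side","top"):
    im=get_image(c);cv2.imwrite(f"pics/{c}0.png",im[:,:,::-1])
    for n in("press","lever_axis","lever_grip","cock_axis","cock_grip","salt_jar","dish","beaker","mortar","spacer","spatula","stopper_bottle"):
        print(c,n,[(np.round(d["xyz"]).tolist(),round(d["score"],2)) for d in pinpoint(c,n)[:2]])
E
```

```text
{'clock': 0.0, 'joints': [66.49, 24.94, 1.43, 90.19, -0.67, 64.97, -4.3], 'joint_velocities': [-0.09, -0.02, 0.04, 0.08, -0.03, -0.01, -0.05], 'effort': [0.0, -66.79, 0.98, -31.45, -0.06, 0.04, 0.0], 'tcp_pos': [189.27, -595.41, 403.95], 'orientation': [179.99, 0.09, -72.37], 'contact_force': [-0.63, -0.05, 0.16], 'wrist_torque': [-0.02, 0.03, 0.02], 'grip_width': 91.66}
side press [([709.0, 127.0, 0.0], 0.83), ([458.0, 534.0, 2.0], 0.36)]
side lever_axis [([709.0, 129.0, 1.0], 0.58), ([589.0, -74.0, 107.0], 0.39)]
side lever_grip [([582.0, 252.0, 292.0], 0.87)]
side cock_axis [([589.0, -70.0, 107.0], 0.86)]
side cock_grip [([532.0, -54.0, 110.0], 0.57)]
side salt_jar [([699.0, -15.0, -0.0], 0.73)]
side dish [([517.0, 64.0, -2.0], 0.89)]
side beaker [([567.0, -491.0, -0.0], 0.7), ([698.0, 299.0, -0.0], 0.66)]
side mortar [([566.0, -492.0, 0.0], 0.9)]
side spacer [([558.0, 158.0, -2.0], 0.67)]
side spatula [([534.0, 250.0, -5.0], 0.64)]
side stopper_bottle [([460.0, 532.0, 3.0], 0.6)]
top press [([706.0, 132.0, 4.0], 0.87)]
top lever_axis [([723.0, 210.0, 178.0], 0.96)]
top lever_grip [([518.0, 67.0, 0.0], 0.71), ([585.0, 258.0, 296.0], 0.63)]
top cock_axis [([586.0, -72.0, 106.0], 0.6)]
top cock_grip [([528.0, -59.0, 108.0], 0.49), ([460.0, 538.0, 3.0], 0.29)]
top salt_jar [([693.0, -18.0, -1.0], 0.47)]
top dish [([518.0, 69.0, 1.0], 0.78)]
top beaker [([697.0, 299.0, 4.0], 0.76)]
top mortar [([567.0, -489.0, 0.0], 0.95), ([530.0, -56.0, 109.0], 0.41)]
top spacer [([556.0, 161.0, 1.0], 0.45), ([722.0, 211.0, 180.0], 0.29)]
top spatula [([530.0, 246.0, -2.0], 0.64)]
top stopper_bottle [([460.0, 532.0, -1.0], 0.94)]
```

View pics/side0.png

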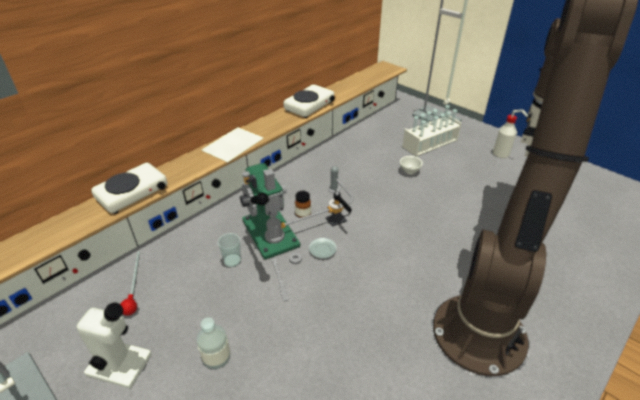

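View pics/top0.png

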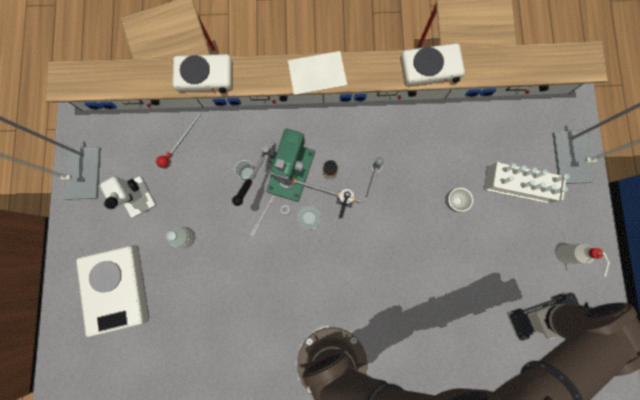

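```bash
python3 - <<'E'
import cv2,numpy as np
a=cv2.imread("pics/side0.png")[130:300,190:390];b=cv2.imread("pics/top0.png")[110:260,220:400]
f=lambda i:cv2.resize(i,(400*i.shape[1]//i.shape[0]*1,400),interpolation=cv2.INTER_CUBIC)
o=np.hstack([f(a),f(b)]);o=cv2.resize(o,(800,int(o.shape[0]*800/o.shape[1])));cv2.imwrite("pics/crop0.png",o)
E
```

```text
(no output)
```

View pics/crop0.png

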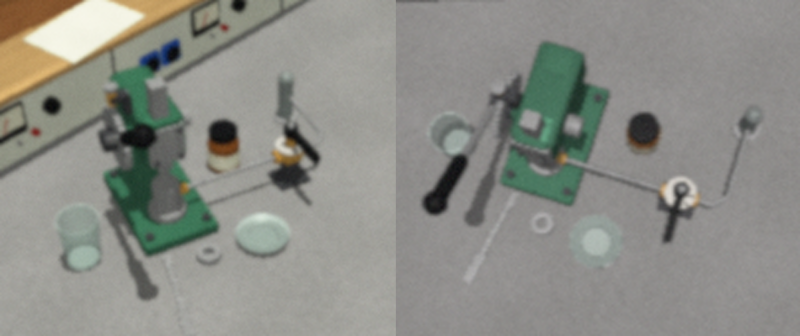

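```bash
cat > h.py <<'E'
from rig import *
import numpy as np
from scipy.spatial.transform import Rotation as Rn, Slerp
def pose(s=None):
    s=s or observe(); return np.array(s["tcp_pos"]),Rn.from_euler("xyz",s["orientation"],degrees=True)
def plan(wps,start=None):
    """wps: list of (grasp-point xyz, yaw, pitch-tilt Rn or None); prints one row each (shift in pre-row tool axes)"""
    p,R=start or pose()
    for g,yaw in wps:
        R2=Rn.from_euler("xyz",[180,0,yaw],degrees=True)
        p2=np.array(g,float)-R2.apply([0,0,159])
        d=R.inv().apply(p2-p)/250; w=(R.inv()*R2).as_rotvec()/np.pi
        print(dict(zip("x y z rx ry rz".split(),np.round(np.r_[d,w],4).tolist())),"|d|",round(np.linalg.norm(d)*250,1),"deg",round(np.linalg.norm(w)*180,1))
        p,R=p2,R2
def line(g,yaw,n):
    p,R=pose(); g0=p+R.apply([0,0,159]); y0=R.as_euler("xyz",degrees=True)[2]
    dy=(yaw-y0+180)%360-180
    plan([(g0+(np.array(g)-g0)*k/n,y0+dy*k/n) for k in range(1,n+1)])
E
python3 -c "
from h import *
line([530,-56.5,200],-104.6,15)"
```

```text
{'x': -0.1095, 'y': -0.1301, 'z': 0.0122, 'rx': -0.0, 'ry': -0.0, 'rz': 0.0119} |d| 42.6 deg 2.1
{'x': -0.1143, 'y': -0.1259, 'z': 0.0122, 'rx': 0.0, 'ry': -0.0, 'rz': 0.0119} |d| 42.6 deg 2.1
{'x': -0.1189, 'y': -0.1216, 'z': 0.0122, 'rx': 0.0, 'ry': -0.0, 'rz': 0.0119} |d| 42.6 deg 2.1
{'x': -0.1234, 'y': -0.117, 'z': 0.0122, 'rx': 0.0, 'ry': -0.0, 'rz': 0.0119} |d| 42.6 deg 2.1
{'x': -0.1277, 'y': -0.1123, 'z': 0.0122, 'rx': 0.0, 'ry': -0.0, 'rz': 0.0119} |d| 42.6 deg 2.1
{'x': -0.1318, 'y': -0.1074, 'z': 0.0122, 'rx': 0.0, 'ry': -0.0, 'rz': 0.0119} |d| 42.6 deg 2.1
{'x': -0.1358, 'y': -0.1024, 'z': 0.0122, 'rx': 0.0, 'ry': -0.0, 'rz': 0.0119} |d| 42.6 deg 2.1
{'x': -0.1395, 'y': -0.0972, 'z': 0.0122, 'rx': 0.0, 'ry': -0.0, 'rz': 0.0119} |d| 42.6 deg 2.1
{'x': -0.1431, 'y': -0.0919, 'z': 0.0122, 'rx': 0.0, 'ry': -0.0, 'rz': 0.0119} |d| 42.6 deg 2.1
{'x': -0.1464, 'y': -0.0865, 'z': 0.0122, 'rx': 0.0, 'ry': -0.0, 'rz': 0.0119} |d| 42.6 deg 2.1
{'x': -0.1496, 'y': -0.081, 'z': 0.0122, 'rx': 0.0, 'ry': -0.0, 'rz': 0.0119} |d| 42.6 deg 2.1
{'x': -0.1525, 'y': -0.0753, 'z': 0.0122, 'rx': 0.0, 'ry': -0.0, 'rz': 0.0119} |d| 42.6 deg 2.1
{'x': -0.1552, 'y': -0.0695, 'z': 0.0122, 'rx': 0.0, 'ry': -0.0, 'rz': 0.0119} |d| 42.6 deg 2.1
{'x': -0.1577, 'y': -0.0637, 'z': 0.0122, 'rx': -0.0, 'ry': -0.0, 'rz': 0.0119} |d| 42.6 deg 2.1
{'x': -0.16, 'y': -0.0577, 'z': 0.0122, 'rx': 0.0, 'ry': -0.0, 'rz': 0.0119} |d| 42.6 deg 2.1
```

carry_out(
  commands=[
    {"x":-0.11,"y":-0.13,"z":0.012,"rx":0,"ry":0,"rz":0.012,"jaw":1},
    {"x":-0.114,"y":-0.126,"z":0.012,"rx":0,"ry":0,"rz":0.012,"jaw":1},
    {"x":-0.119,"y":-0.122,"z":0.012,"rx":0,"ry":0,"rz":0.012,"jaw":1},
    {"x":-0.123,"y":-0.117,"z":0.012,"rx":0,"ry":0,"rz":0.012,"jaw":1},
    {"x":-0.128,"y":-0.112,"z":0.012,"rx":0,"ry":0,"rz":0.012,"jaw":1},
  ],
)

```text
clock: 1.92
tcp_pos: [303.6, -414.7, 389.8]
orientation: [-180.0, -0.0, -83.2]
contact_force: [0.5, 0.0, 0.1]
grip_width: 92.0
```

carry_out(
  commands=[
    {"x":-0.132,"y":-0.107,"z":0.012,"rx":0,"ry":0,"rz":0.012,"jaw":1},
    {"x":-0.136,"y":-0.102,"z":0.012,"rx":0,"ry":0,"rz":0.012,"jaw":1},
    {"x":-0.14,"y":-0.097,"z":0.012,"rx":0,"ry":0,"rz":0.012,"jaw":1},
    {"x":-0.143,"y":-0.092,"z":0.012,"rx":0,"ry":0,"rz":0.012,"jaw":1},
    {"x":-0.146,"y":-0.086,"z":0.012,"rx":0,"ry":0,"rz":0.012,"jaw":1},
  ],
)

```text
clock: 2.55
tcp_pos: [417.0, -235.1, 374.9]
orientation: [-180.0, -0.0, -94.0]
contact_force: [0.5, -0.2, -0.2]
grip_width: 91.7
```

carry_out(
  commands=[
    {"x":-0.15,"y":-0.081,"z":0.012,"rx":0,"ry":0,"rz":0.012,"jaw":1},
    {"x":-0.152,"y":-0.075,"z":0.012,"rx":0,"ry":0,"rz":0.012,"jaw":1},
    {"x":-0.155,"y":-0.07,"z":0.012,"rx":0,"ry":0,"rz":0.012,"jaw":1},
    {"x":-0.158,"y":-0.064,"z":0.012,"rx":0,"ry":0,"rz":0.012,"jaw":1},
    {"x":-0.16,"y":-0.058,"z":0.012,"rx":0,"ry":0,"rz":0.012,"jaw":1},
  ],
)

```text
clock: 3.18
tcp_pos: [531.2, -55.7, 359.8]
orientation: [-180.0, -0.0, -104.9]
contact_force: [-0.1, -2.0, 0.6]
grip_width: 91.7
```

```bash
python3 - <<'E'
from h import *
import cv2
o=[]
for c,(r,q) in dict(side=(130,190),top=(110,220)).items():
    im=get_image(c);o.append(cv2.resize(im[r:r+170,q:q+200,::-1],(400,340),interpolation=cv2.INTER_CUBIC))
    for n in("cock_axis","cock_grip","lever_axis","lever_grip"):
        print(c,n,[(np.round(d["xyz"]).tolist(),round(d["score"],2)) for d in pinpoint(c,n)[:2]])
cv2.imwrite("pics/c1.png",np.hstack(o)); print(pose()[0])
E
```

```text
side cock_axis [([592.0, -74.0, 107.0], 0.95)]
side cock_grip [([530.0, -56.0, 109.0], 0.71)]
side lever_axis [([722.0, 207.0, 182.0], 0.77), ([706.0, 129.0, -1.0], 0.64)]
side lever_grip [([580.0, 253.0, 291.0], 0.61), ([457.0, 534.0, 5.0], 0.43)]
top cock_axis []
top cock_grip []
top lever_axis [([722.0, 208.0, 181.0], 0.65)]
top lever_grip [([586.0, 259.0, 296.0], 0.78), ([457.0, 537.0, -1.0], 0.35)]
[530.21055141 -57.89519659 359.89605488]
```

View pics/c1.png

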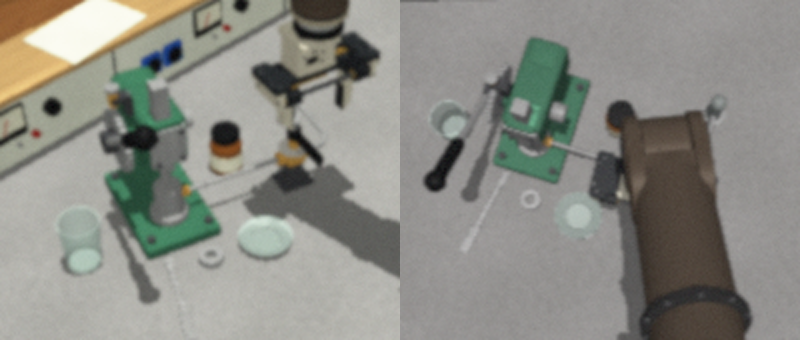

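carry_out(
  commands=[
    {"z":0.13,"jaw":1},
    {"z":0.13,"jaw":1},
    {"z":0.105,"jaw":1},
    {"z":0,"jaw":1},
    {"z":0,"jaw":-1},
  ],
  newtons=15,
)

```text
validation failed for argument at $.co...
```

carry_out(
  commands=[
    {"jaw":-1},
    {"jaw":-1},
    {"jaw":-1},
    {"jaw":-1},
    {"jaw":-1},
  ],
  newtons=15,
)

```text
validation failed for argument at $.co...
```

carry_out(
  commands=[
    {"x":0,"y":0,"z":0.13,"rx":0,"ry":0,"rz":0,"jaw":1},
    {"x":0,"y":0,"z":0.13,"rx":0,"ry":0,"rz":0,"jaw":1},
    {"x":0,"y":0,"z":0.105,"rx":0,"ry":0,"rz":0,"jaw":1},
    {"x":0,"y":0,"z":0,"rx":0,"ry":0,"rz":0,"jaw":1},
    {"x":0,"y":0,"z":0,"rx":0,"ry":0,"rz":0,"jaw":-1},
  ],
  newtons=15,
)

```text
clock: 4.3
tcp_pos: [530.9, -57.1, 269.4]
orientation: [-179.9, 0.0, -104.8]
contact_force: [0.0, -0.4, 0.4]
grip_width: 85.3
```

carry_out(
  commands=[
    {"x":0,"y":0,"z":0,"rx":0,"ry":0,"rz":0,"jaw":-1},
    {"x":0,"y":0,"z":0,"rx":0,"ry":0,"rz":0,"jaw":-1},
    {"x":0,"y":0,"z":0,"rx":0,"ry":0,"rz":0,"jaw":-1},
    {"x":0,"y":0,"z":0,"rx":0,"ry":0,"rz":0,"jaw":-1},
    {"x":0,"y":0,"z":0,"rx":0,"ry":0,"rz":0,"jaw":-1},
  ],
  newtons=15,
)

```text
clock: 4.92
tcp_pos: [530.5, -56.9, 268.5]
orientation: [180.0, -0.0, -104.8]
contact_force: [-0.6, -0.4, 0.3]
grip_width: 36.4
```

carry_out(
  commands=[
    {"x":0,"y":0,"z":0,"rx":0,"ry":0,"rz":0,"jaw":-1},
    {"x":0,"y":0,"z":0,"rx":0,"ry":0,"rz":0,"jaw":-1},
    {"x":0,"y":0,"z":0,"rx":0,"ry":0,"rz":0,"jaw":-1},
    {"x":0,"y":0,"z":0,"rx":0,"ry":0,"rz":0,"jaw":-1},
    {"x":0,"y":0,"z":0,"rx":0,"ry":0,"rz":0,"jaw":-1},
  ],
  newtons=15,
)

```text
clock: 5.55
tcp_pos: [530.4, -56.7, 268.4]
orientation: [180.0, 0.0, -104.8]
contact_force: [-1.0, 0.9, 0.8]
grip_width: 11.8
```

```bash
python3 - <<'E'
from h import *
s=observe();print(s["tcp_pos"],s["contact_force"],s["wrist_torque"],s["grip_width"])
# press fit: yaw and origin from all averaged points
P={"press":[(709,127),(706,132)],"la":[(723,210),(722,207),(722,208)],"lg":[(582,252),(585,258),(580,253),(586,259)]}
L={"press":(0,0),"la":(-12,77),"lg":(-12-185*np.cos(np.radians(38)),77)}
A=np.array([L[k] for k in P],float);B=np.array([np.mean(P[k],0) for k in P])
a=A-A.mean(0);b=B-B.mean(0);th=np.arctan2((a[:,0]*b[:,1]-a[:,1]*b[:,0]).sum(),(a*b).sum())
Rm=np.array([[np.cos(th),-np.sin(th)],[np.sin(th),np.cos(th)]]);t=B.mean(0)-Rm@A.mean(0)
print("yaw",np.degrees(th),"o",t,"res",(A@Rm.T+t-B).round(1).tolist())
E
```

```text
[530.38500264 -56.7470461  268.37917723] [-1.014634    0.88951502  0.78990761] [ 0.34771575  0.30818497 -0.05837016] 11.806424114032245
yaw -19.162464257851838 o [707.63593376 130.71188135] res [[0.1, 1.2], [-0.8, -0.9], [0.6, -0.3]]
```

```bash
python3 - <<'E'
from h import *
a0,a1=165.2,206
ax=np.array([530.4,-56.7])-60*np.array([np.cos(np.radians(a0)),np.sin(np.radians(a0))]);print(ax)
plan([(np.r_[ax+60*np.array([np.cos(np.radians(a)),np.sin(np.radians(a))]),109.4],a+90-360) for a in np.linspace(a0,a1,9)[1:]])
E
```

```text
[588.40940332 -72.02674548]
{'x': 0.0211, 'y': -0.0009, 'z': -0.0001, 'rx': 0.0002, 'ry': 0.0, 'rz': -0.0281} |d| 5.3 deg 5.1
{'x': 0.0213, 'y': -0.001, 'z': -0.0, 'rx': 0.0, 'ry': 0.0, 'rz': -0.0283} |d| 5.3 deg 5.1
{'x': 0.0213, 'y': -0.001, 'z': -0.0, 'rx': 0.0, 'ry': 0.0, 'rz': -0.0283} |d| 5.3 deg 5.1
{'x': 0.0213, 'y': -0.001, 'z': -0.0, 'rx': -0.0, 'ry': 0.0, 'rz': -0.0283} |d| 5.3 deg 5.1
{'x': 0.0213, 'y': -0.001, 'z': -0.0, 'rx': -0.0, 'ry': 0.0, 'rz': -0.0283} |d| 5.3 deg 5.1
{'x': 0.0213, 'y': -0.001, 'z': -0.0, 'rx': 0.0, 'ry': 0.0, 'rz': -0.0283} |d| 5.3 deg 5.1
{'x': 0.0213, 'y': -0.001, 'z': -0.0, 'rx': 0.0, 'ry': 0.0, 'rz': -0.0283} |d| 5.3 deg 5.1
{'x': 0.0213, 'y': -0.001, 'z': -0.0, 'rx': 0.0, 'ry': 0.0, 'rz': -0.0283} |d| 5.3 deg 5.1
```

carry_out(
  commands=[
    {"x":0.0213,"y":-0.001,"z":0,"rx":0,"ry":0,"rz":-0.0283,"jaw":-1},
    {"x":0.0213,"y":-0.001,"z":0,"rx":0,"ry":0,"rz":-0.0283,"jaw":-1},
    {"x":0.0213,"y":-0.001,"z":0,"rx":0,"ry":0,"rz":-0.0283,"jaw":-1},
    {"x":0.0213,"y":-0.001,"z":0,"rx":0,"ry":0,"rz":-0.0283,"jaw":-1},
    {"x":0,"y":0,"z":0,"rx":0,"ry":0,"rz":0,"jaw":-1},
  ],
)

```text
clock: 6.18
tcp_pos: [528.7, -78.1, 268.4]
orientation: [180.0, 0.0, -84.4]
contact_force: [-2.7, 3.0, 1.7]
grip_width: 11.6
```

carry_out(
  commands=[
    {"x":0.0213,"y":-0.001,"z":0,"rx":0,"ry":0,"rz":-0.0283,"jaw":-1},
    {"x":0.0213,"y":-0.001,"z":0,"rx":0,"ry":0,"rz":-0.0283,"jaw":-1},
    {"x":0.0213,"y":-0.001,"z":0,"rx":0,"ry":0,"rz":-0.0283,"jaw":-1},
    {"x":0.0213,"y":-0.001,"z":0,"rx":0,"ry":0,"rz":-0.0283,"jaw":-1},
    {"x":0,"y":0,"z":0,"rx":0,"ry":0,"rz":0,"jaw":-1},
  ],
)

```text
clock: 6.8
tcp_pos: [534.6, -98.2, 268.4]
orientation: [180.0, 0.0, -64.1]
contact_force: [-2.1, 0.9, 2.3]
grip_width: 12.0
```

carry_out(
  commands=[
    {"x":0,"y":0,"z":0,"rx":0,"ry":0,"rz":0,"jaw":1},
    {"x":0,"y":0,"z":0,"rx":0,"ry":0,"rz":0,"jaw":1},
    {"x":0,"y":0,"z":0,"rx":0,"ry":0,"rz":0,"jaw":1},
    {"x":0,"y":0,"z":0,"rx":0,"ry":0,"rz":0,"jaw":1},
    {"x":0,"y":0,"z":0,"rx":0,"ry":0,"rz":0,"jaw":1},
  ],
)

```text
clock: 7.42
tcp_pos: [534.8, -98.4, 268.5]
orientation: [-180.0, -0.0, -64.0]
contact_force: [0.8, 0.5, -0.2]
grip_width: 57.4
```

carry_out(
  commands=[
    {"x":0,"y":0,"z":-0.1,"rx":0,"ry":0,"rz":0,"jaw":1},
    {"x":0,"y":0,"z":-0.2,"rx":0,"ry":0,"rz":0,"jaw":1},
    {"x":0,"y":0,"z":-0.2,"rx":0,"ry":0,"rz":0,"jaw":1},
    {"x":0,"y":0,"z":-0.2,"rx":0,"ry":0,"rz":0,"jaw":1},
    {"x":0,"y":0,"z":-0.2,"rx":0,"ry":0,"rz":0,"jaw":1},
  ],
)

```text
clock: 8.05
tcp_pos: [534.4, -98.4, 495.2]
orientation: [-180.0, -0.0, -64.0]
contact_force: [0.9, 0.9, -0.1]
grip_width: 92.1
```

```bash
python3 - <<'E'
from h import *
import cv2
o=[]
print(pose()[0])
for c,(r,q) in dict(side=(130,190),top=(110,220)).items():
    im=get_image(c);o.append(cv2.resize(im[r:r+170,q:q+200,::-1],(400,340),interpolation=cv2.INTER_CUBIC))
    for n in("cock_axis","cock_grip"):
        print(c,n,[(np.round(d["xyz"]).tolist(),round(d["score"],2)) for d in pinpoint(c,n)[:2]])
cv2.imwrite("pics/c2.png",np.hstack(o))
line([590,252,400],-109,10)
E
```

```text
[534.39526185 -98.40056936 495.24484578]
side cock_axis [([590.0, -72.0, 107.0], 0.62)]
side cock_grip [([536.0, -99.0, 106.0], 0.73)]
top cock_axis []
top cock_grip []
{'x': -0.1168, 'y': -0.0804, 'z': -0.0267, 'rx': 0.0006, 'ry': 0.0003, 'rz': 0.025} |d| 36.1 deg 4.5
{'x': -0.1223, 'y': -0.0722, 'z': -0.0267, 'rx': 0.0, 'ry': -0.0, 'rz': 0.025} |d| 36.1 deg 4.5
{'x': -0.1276, 'y': -0.0623, 'z': -0.0267, 'rx': 0.0, 'ry': -0.0, 'rz': 0.025} |d| 36.1 deg 4.5
{'x': -0.1321, 'y': -0.0521, 'z': -0.0267, 'rx': 0.0, 'ry': -0.0, 'rz': 0.025} |d| 36.1 deg 4.5
{'x': -0.1357, 'y': -0.0416, 'z': -0.0267, 'rx': 0.0, 'ry': -0.0, 'rz': 0.025} |d| 36.1 deg 4.5
{'x': -0.1386, 'y': -0.0309, 'z': -0.0267, 'rx': 0.0, 'ry': -0.0, 'rz': 0.025} |d| 36.1 deg 4.5
{'x': -0.1406, 'y': -0.0199, 'z': -0.0267, 'rx': 0.0, 'ry': -0.0, 'rz': 0.025} |d| 36.1 deg 4.5
{'x': -0.1417, 'y': -0.0088, 'z': -0.0267, 'rx': 0.0, 'ry': -0.0, 'rz': 0.025} |d| 36.1 deg 4.5
{'x': -0.142, 'y': 0.0023, 'z': -0.0267, 'rx': 0.0, 'ry': -0.0, 'rz': 0.025} |d| 36.1 deg 4.5
{'x': -0.1413, 'y': 0.0135, 'z': -0.0267, 'rx': 0.0, 'ry': -0.0, 'rz': 0.025} |d| 36.1 deg 4.5
```

View pics/c2.png

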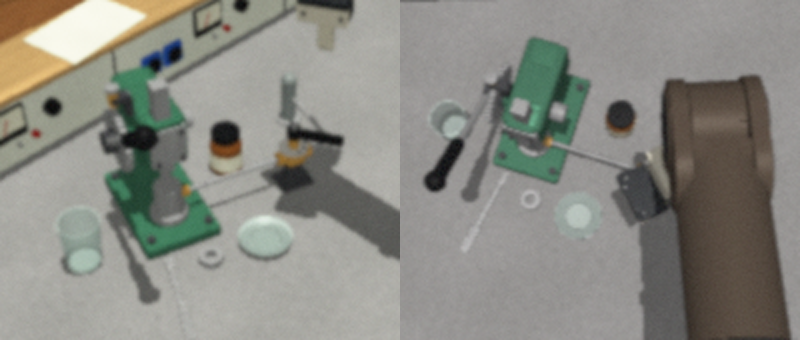

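```bash
cat >> h.py <<'E'
YAW=-109.;AX=np.array([722,208,180.]);U=np.array([-np.cos(np.radians(19)),np.sin(np.radians(19)),0])
RL=Rn.from_euler("xyz",[180,0,YAW],degrees=True)*Rn.from_euler("x",-10,degrees=True)
def gl(q,r=167,off=6):  # grasp point on lever at joint angle q (rad)
    a=np.radians(38)-q
    return AX+r*(np.cos(a)*U+np.sin(a)*np.array([0,0,1]))-RL.apply([0,0,off])
def rows(ps,Rs):
    p,R=pose()
    for g,R2 in zip(ps,Rs):
        p2=np.array(g)-R2.apply([0,0,159]);d=R.inv().apply(p2-p)/250;w=(R.inv()*R2).as_rotvec()/np.pi
        print(np.round(np.r_[d,w],4).tolist(),round(np.linalg.norm(d)*250,1));p,R=p2,R2
E
python3 - <<'E'
from h import *
p,R=pose();g0=p+R.apply([0,0,159]);g1=gl(0)-RL.apply([0,0,105]);print(g0,g1,gl(0))
k=np.arange(1,11)/10
sl=Slerp([0,1],Rn.concatenate([R,RL]))
rows([g0+(g1-g0)*t for t in k],[sl(t) for t in k])
E
```

```text
[534.07305521 -98.53309428 333.2428986 ] [615.79666063 244.56874237 392.12912696] [598.55696498 250.50484563 288.7243129 ]
[-0.1043, -0.0997, -0.0235, -0.0052, -0.0022, 0.0249] 36.5
[-0.1111, -0.0905, -0.0241, -0.0052, -0.0022, 0.0249] 36.3
[-0.1172, -0.0808, -0.0246, -0.0052, -0.0022, 0.0249] 36.1
[-0.1225, -0.0706, -0.0248, -0.0052, -0.0022, 0.0249] 35.9
[-0.127, -0.06, -0.0248, -0.0052, -0.0022, 0.0249] 35.7
[-0.1306, -0.0492, -0.0246, -0.0052, -0.0022, 0.0249] 35.4
[-0.1334, -0.0381, -0.0242, -0.0052, -0.0022, 0.0249] 35.2
[-0.1353, -0.0268, -0.0236, -0.0052, -0.0022, 0.0249] 35.0
[-0.1363, -0.0154, -0.0228, -0.0052, -0.0022, 0.0249] 34.8
[-0.1364, -0.0039, -0.0219, -0.0052, -0.0022, 0.0249] 34.6
```

carry_out(
  commands=[
    {"x":-0.104,"y":-0.1,"z":-0.024,"rx":-0.0052,"ry":-0.0022,"rz":0.025,"jaw":1},
    {"x":-0.111,"y":-0.09,"z":-0.024,"rx":-0.0052,"ry":-0.0022,"rz":0.025,"jaw":1},
    {"x":-0.117,"y":-0.081,"z":-0.025,"rx":-0.0052,"ry":-0.0022,"rz":0.025,"jaw":1},
    {"x":-0.122,"y":-0.071,"z":-0.025,"rx":-0.0052,"ry":-0.0022,"rz":0.025,"jaw":1},
    {"x":-0.127,"y":-0.06,"z":-0.025,"rx":-0.0052,"ry":-0.0022,"rz":0.025,"jaw":1},
  ],
)

```text
clock: 8.98
tcp_pos: [589.9, 71.9, 521.0]
orientation: [174.8, 1.0, -86.7]
contact_force: [0.5, -0.2, -0.2]
grip_width: 92.2
```

carry_out(
  commands=[
    {"x":-0.131,"y":-0.049,"z":-0.025,"rx":-0.0052,"ry":-0.0022,"rz":0.025,"jaw":1},
    {"x":-0.133,"y":-0.038,"z":-0.024,"rx":-0.0052,"ry":-0.0022,"rz":0.025,"jaw":1},
    {"x":-0.135,"y":-0.027,"z":-0.024,"rx":-0.0052,"ry":-0.0022,"rz":0.025,"jaw":1},
    {"x":-0.136,"y":-0.015,"z":-0.023,"rx":-0.0052,"ry":-0.0022,"rz":0.025,"jaw":1},
    {"x":-0.136,"y":-0.004,"z":-0.022,"rx":-0.0052,"ry":-0.0022,"rz":0.025,"jaw":1},
  ],
)

```text
clock: 9.6
tcp_pos: [643.1, 236.1, 548.8]
orientation: [169.9, -0.1, -109.3]
contact_force: [0.8, -0.2, -0.2]
grip_width: 91.6
```

```bash
python3 - <<'E'
from h import *
import cv2
o=[]
for c,(r,q) in dict(side=(120,190),top=(110,220)).items():
    im=get_image(c);o.append(cv2.resize(im[r:r+170,q:q+200,::-1],(400,340),interpolation=cv2.INTER_CUBIC))
    for n in("cock_axis","cock_grip","lever_axis","lever_grip","press"):
        print(c,n,[(np.round(d["xyz"]).tolist(),round(d["score"],2)) for d in pinpoint(c,n)[:2]])
cv2.imwrite("pics/c3.png",np.hstack(o))
p,R=pose();print(p,R.as_euler("xyz",degrees=True),RL.as_euler("xyz",degrees=True))
rows([gl(0)],[RL])
E
```

```text
side cock_axis [([588.0, -73.0, 106.0], 0.84)]
side cock_grip [([536.0, -102.0, 108.0], 0.56)]
side lever_axis [([723.0, 211.0, 181.0], 0.92)]
side lever_grip [([581.0, 253.0, 292.0], 0.84)]
side press [([710.0, 128.0, 0.0], 0.57), ([697.0, -16.0, -0.0], 0.21)]
top cock_axis [([586.0, -74.0, 107.0], 0.76)]
top cock_grip [([530.0, -100.0, 111.0], 0.61)]
top lever_axis [([721.0, 211.0, 178.0], 0.75)]
top lever_grip [([588.0, 257.0, 298.0], 0.74)]
top press [([710.0, 131.0, 1.0], 0.62)]
[642.57751437 234.34806816 550.94055994] [ 1.70118152e+02  6.18957420e-02 -1.09178646e+02] [ 1.70000000e+02  1.27222187e-14 -1.09000000e+02]
[-0.0031, 0.0034, 0.4295, -0.0007, 0.0005, -0.0009] 107.4
```

View pics/c3.png

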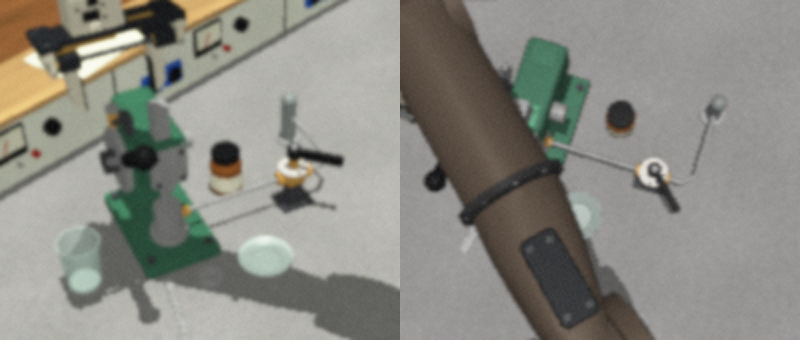

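carry_out(
  commands=[
    {"x":0,"y":0.001,"z":0.12,"rx":0,"ry":0,"rz":0,"jaw":1},
    {"x":0,"y":0.001,"z":0.12,"rx":0,"ry":0,"rz":0,"jaw":1},
    {"x":0,"y":0.001,"z":0.12,"rx":0,"ry":0,"rz":0,"jaw":1},
    {"x":0,"y":0,"z":0.07,"rx":0,"ry":0,"rz":0,"jaw":1},
    {"x":0,"y":0,"z":0,"rx":0,"ry":0,"rz":0,"jaw":1},
  ],
  newtons=15,
)

```text
clock: 10.82
tcp_pos: [624.1, 241.1, 443.9]
orientation: [170.0, -0.0, -109.1]
contact_force: [0.0, 0.0, 0.6]
grip_width: 91.8
```

carry_out(
  commands=[
    {"x":0,"y":0,"z":0,"rx":0,"ry":0,"rz":0,"jaw":-1},
    {"x":0,"y":0,"z":0,"rx":0,"ry":0,"rz":0,"jaw":-1},
    {"x":0,"y":0,"z":0,"rx":0,"ry":0,"rz":0,"jaw":-1},
    {"x":0,"y":0,"z":0,"rx":0,"ry":0,"rz":0,"jaw":-1},
    {"x":0,"y":0,"z":0,"rx":0,"ry":0,"rz":0,"jaw":-1},
  ],
  newtons=15,
)

```text
clock: 11.45
tcp_pos: [624.5, 241.4, 445.1]
orientation: [170.1, 0.1, -109.1]
contact_force: [-0.5, -0.3, 0.5]
grip_width: 46.1
```

carry_out(
  commands=[
    {"x":0,"y":0,"z":0,"rx":0,"ry":0,"rz":0,"jaw":-1},
    {"x":0,"y":0,"z":0,"rx":0,"ry":0,"rz":0,"jaw":-1},
    {"x":0,"y":0,"z":0,"rx":0,"ry":0,"rz":0,"jaw":-1},
    {"x":0,"y":0,"z":0,"rx":0,"ry":0,"rz":0,"jaw":-1},
    {"x":0,"y":0,"z":0,"rx":0,"ry":0,"rz":0,"jaw":-1},
  ],
  newtons=15,
)

```text
clock: 12.08
tcp_pos: [624.4, 241.4, 444.9]
orientation: [170.1, 0.1, -109.1]
contact_force: [-0.6, -0.6, 0.5]
grip_width: 23.5
```

```bash
python3 - <<'E'
from h import *
p,R=pose()
d=lambda q:gl(q)-gl(0)
qs=np.arange(1,17)*0.2094/4
prev=d(0)
for q in qs:
    print(round(q,3),np.round(R.inv().apply(d(q)-prev)/250,4),np.round(p+d(q),1));prev=d(q)
E
```

```text
0.052 [0.0001 0.0157 0.0313] [619.5 243.1 437.9]
0.105 [0.0001 0.014  0.032 ] [615.  244.6 430.6]
0.157 [0.0001 0.0123 0.0327] [610.8 246.1 423.1]
0.209 [0.0001 0.0106 0.0333] [607.  247.4 415.3]
0.262 [0.0001 0.0088 0.0338] [603.5 248.6 407.4]
0.314 [0.0001 0.007  0.0343] [600.5 249.6 399.3]
0.366 [0.0001 0.0052 0.0346] [597.9 250.5 391. ]
0.419 [0.0001 0.0034 0.0348] [595.7 251.3 382.5]
0.471 [0.     0.0016 0.0349] [593.9 251.9 374. ]
0.524 [ 0.     -0.0002  0.035 ] [592.5 252.4 365.4]
0.576 [ 0.     -0.0021  0.0349] [591.6 252.7 356.7]
0.628 [ 0.     -0.0039  0.0347] [591.1 252.9 348. ]
0.681 [ 0.     -0.0057  0.0345] [591.  252.9 339.2]
0.733 [ 0.     -0.0075  0.0342] [591.4 252.8 330.5]
0.785 [ 0.     -0.0093  0.0337] [592.1 252.5 321.8]
0.838 [ 0.     -0.011   0.0332] [593.4 252.1 313.2]
```

carry_out(
  commands=[
    {"x":0,"y":0,"z":0,"rx":0,"ry":0,"rz":0,"jaw":-1},
    {"x":0,"y":0.0157,"z":0.0313,"rx":0,"ry":0,"rz":0,"jaw":-1},
    {"x":0,"y":0.014,"z":0.032,"rx":0,"ry":0,"rz":0,"jaw":-1},
    {"x":0,"y":0.0123,"z":0.0327,"rx":0,"ry":0,"rz":0,"jaw":-1},
    {"x":0,"y":0.0106,"z":0.0333,"rx":0,"ry":0,"rz":0,"jaw":-1},
  ],
  newtons=40,
)

```text
clock: 12.7
tcp_pos: [607.2, 247.2, 417.1]
orientation: [170.3, 0.1, -109.2]
contact_force: [-1.5, -3.0, 10.8]
grip_width: 23.1
```

carry_out(
  commands=[
    {"x":0,"y":0.0088,"z":0.0338,"rx":0,"ry":0,"rz":0,"jaw":-1},
    {"x":0,"y":0.007,"z":0.0343,"rx":0,"ry":0,"rz":0,"jaw":-1},
    {"x":0,"y":0.0052,"z":0.0346,"rx":0,"ry":0,"rz":0,"jaw":-1},
    {"x":0,"y":0.0034,"z":0.0348,"rx":0,"ry":0,"rz":0,"jaw":-1},
    {"x":0,"y":0,"z":0,"rx":0,"ry":0,"rz":0,"jaw":-1},
  ],
)

```text
clock: 13.32
tcp_pos: [595.7, 251.4, 383.4]
orientation: [170.2, 0.1, -109.1]
contact_force: [-1.9, -3.8, 7.9]
grip_width: 23.0
```

carry_out(
  commands=[
    {"x":0,"y":0.0016,"z":0.0349,"rx":0,"ry":0,"rz":0,"jaw":-1},
    {"x":0,"y":0,"z":0.035,"rx":0,"ry":0,"rz":0,"jaw":-1},
    {"x":0,"y":-0.0021,"z":0.0349,"rx":0,"ry":0,"rz":0,"jaw":-1},
    {"x":0,"y":-0.0039,"z":0.0347,"rx":0,"ry":0,"rz":0,"jaw":-1},
    {"x":0,"y":0,"z":0,"rx":0,"ry":0,"rz":0,"jaw":-1},
  ],
)

```text
clock: 13.95
tcp_pos: [591.0, 253.1, 348.7]
orientation: [170.1, 0.1, -109.1]
contact_force: [-3.6, -4.0, 9.1]
grip_width: 23.0
```

```bash
python3 - <<'E'
from h import *
import cv2
print(observe()["tcp_pos"],observe()["contact_force"])
im=get_image("side");o=cv2.resize(im[120:290,190:390,::-1],(600,510),interpolation=cv2.INTER_CUBIC)
for n in("lever_axis","lever_grip","cock_grip"):
  for c in("side",):print(n,[(np.round(d["xyz"]).tolist(),round(d["score"],2)) for d in pinpoint(c,n)[:2]])
cv2.imwrite("pics/c4.png",o)
E
```

```text
[590.9789622  253.07936096 348.69527402] [-3.64693721 -4.00496581  9.05494396]
lever_axis [([707.0, 130.0, -1.0], 0.62)]
lever_grip [([544.0, 266.0, 189.0], 0.54)]
cock_grip [([567.0, -492.0, -3.0], 0.62), ([534.0, -99.0, 109.0], 0.6)]
```

View pics/c4.png

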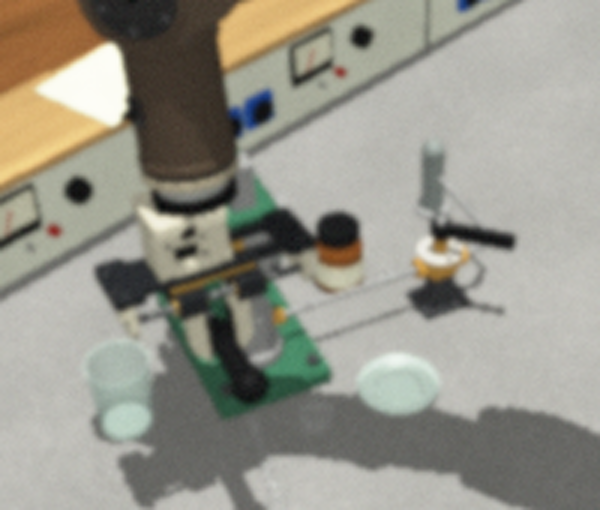

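carry_out(
  commands=[
    {"x":0,"y":-0.0057,"z":0.0345,"rx":0,"ry":0,"rz":0,"jaw":-1},
    {"x":0,"y":-0.0075,"z":0.0342,"rx":0,"ry":0,"rz":0,"jaw":-1},
    {"x":0,"y":-0.0093,"z":0.0337,"rx":0,"ry":0,"rz":0,"jaw":-1},
    {"x":0,"y":0,"z":0,"rx":0,"ry":0,"rz":0,"jaw":-1},
    {"x":0,"y":0,"z":0,"rx":0,"ry":0,"rz":0,"jaw":-1},
  ],
)

```text
clock: 14.78
tcp_pos: [592.0, 252.8, 323.2]
orientation: [170.1, 0.1, -109.1]
contact_force: [-4.8, -4.3, 10.9]
grip_width: 22.9
```

carry_out(
  commands=[
    {"x":0,"y":-0.0036,"z":0.0112,"rx":0,"ry":0,"rz":0,"jaw":-1},
    {"x":0,"y":-0.0037,"z":0.011,"rx":0,"ry":0,"rz":0,"jaw":-1},
    {"x":0,"y":0,"z":0,"rx":0,"ry":0,"rz":0,"jaw":-1},
    {"x":0,"y":0,"z":0,"rx":0,"ry":0,"rz":0,"jaw":-1},
    {"x":0,"y":0,"z":0,"rx":0,"ry":0,"rz":0,"jaw":-1},
  ],
)

```text
clock: 15.4
tcp_pos: [592.6, 252.5, 317.3]
orientation: [170.1, 0.1, -109.1]
contact_force: [-5.3, -4.6, 11.2]
grip_width: 23.3
```

carry_out(
  commands=[
    {"x":0,"y":-0.0037,"z":0.011,"rx":0,"ry":0,"rz":0,"jaw":-1},
    {"x":0,"y":0,"z":0,"rx":0,"ry":0,"rz":0,"jaw":-1},
    {"x":0,"y":0,"z":0,"rx":0,"ry":0,"rz":0,"jaw":-1},
    {"x":0,"y":0,"z":0,"rx":0,"ry":0,"rz":0,"jaw":-1},
    {"x":0,"y":0,"z":0,"rx":0,"ry":0,"rz":0,"jaw":-1},
  ],
)

```text
clock: 16.02
tcp_pos: [593.1, 252.4, 314.4]
orientation: [170.1, 0.1, -109.1]
contact_force: [-4.6, -1.7, 10.9]
grip_width: 23.0
```

```bash
python3 - <<'E'
from h import *
import cv2
s=observe();print(s["tcp_pos"],s["contact_force"],s["wrist_torque"])
o=[]
for k in range(4):
  for c,(r,q) in dict(side=(150,190),top=(110,220)).items():
    im=get_image(c)
    if k==0:o.append(cv2.resize(im[r:r+133,q:q+133,::-1],(400,400),interpolation=cv2.INTER_CUBIC))
    print(c,[(np.round(d["xyz"]).tolist(),round(d["score"],2)) for d in pinpoint(c,"lever_grip")[:2]])
cv2.imwrite("pics/c5.png",np.hstack(o))
for q in(.75,.8,.838,.9):print(q,np.round(gl(q,185,0),1),"ball",np.round(gl(q,238,0),1))
for c in("side","top"):
  ci=camera_info(c)
  for q in(.7,.77,.838,.9):
    X=np.array(ci["R"])@gl(q,238,0)+np.ravel(ci["t"]);a=X[:2]/X[2];a=a*(1+ci["k1"]*(a@a));print(c,q,(np.array(ci["camera_matrix"])@np.r_[a,1])[:2].round(1))
E
```

```text
[593.05029637 252.40496034 314.40308466] [-4.64580887 -1.74487463 10.86404436] [-0.31473667  0.88136737  0.0446466 ]
side [([547.0, 264.0, 148.0], 0.7), ([557.0, 158.0, -3.0], 0.38)]
top [([552.0, 270.0, 152.0], 0.82)]
side [([548.0, 265.0, 148.0], 0.78), ([534.0, 246.0, -4.0], 0.17)]
top [([550.0, 274.0, 153.0], 0.88)]
side [([548.0, 267.0, 151.0], 0.87)]
top [([531.0, -101.0, 111.0], 0.73), ([552.0, 272.0, 155.0], 0.67)]
side [([547.0, 266.0, 149.0], 0.56)]
top [([552.0, 273.0, 153.0], 0.77)]
0.75 [547.7 268.  164. ] ball [497.8 285.2 159.4]
0.8 [548.7 267.7 154.8] ball [499.1 284.8 147.5]
0.838 [549.7 267.3 147.8] ball [500.4 284.3 138.6]
0.9 [552.  266.5 136.6] ball [503.2 283.3 124.2]
side 0.7 [273.3 253.2]
side 0.77 [273.6 257.1]
side 0.838 [273.6 260.5]
side 0.9 [273.6 263.3]
top 0.7 [242.4 220.9]
top 0.77 [243.4 221. ]
top 0.838 [244.6 220.9]
top 0.9 [245.7 220.5]
```

View pics/c5.png

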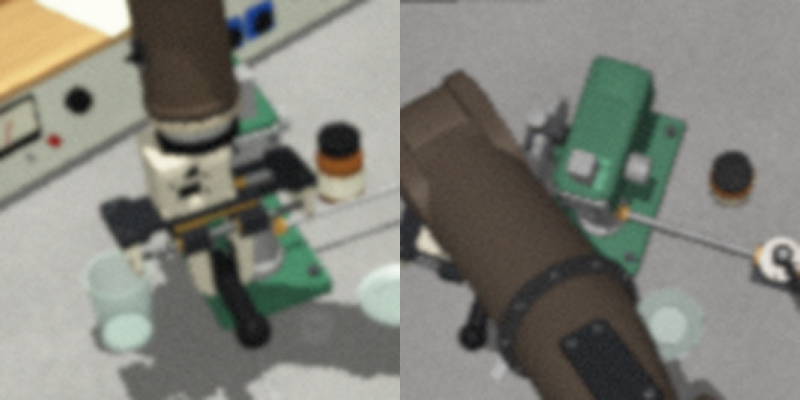

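carry_out(
  commands=[
    {"x":0,"y":-0.002,"z":0.006,"rx":0,"ry":0,"rz":0,"jaw":-1},
    {"x":0,"y":0,"z":0,"rx":0,"ry":0,"rz":0,"jaw":-1},
    {"x":0,"y":0,"z":0,"rx":0,"ry":0,"rz":0,"jaw":-1},
    {"x":0,"y":0,"z":0,"rx":0,"ry":0,"rz":0,"jaw":-1},
    {"x":0,"y":0,"z":0,"rx":0,"ry":0,"rz":0,"jaw":-1},
  ],
)

```text
clock: 17.45
tcp_pos: [593.3, 252.4, 312.8]
orientation: [170.1, 0.1, -109.1]
contact_force: [-4.7, -4.8, 10.5]
grip_width: 23.1
```

carry_out(
  commands=[
    {"x":0,"y":-0.002,"z":0.006,"rx":0,"ry":0,"rz":0,"jaw":-1},
    {"x":0,"y":0,"z":0,"rx":0,"ry":0,"rz":0,"jaw":-1},
    {"x":0,"y":0,"z":0,"rx":0,"ry":0,"rz":0,"jaw":-1},
    {"x":0,"y":0,"z":0,"rx":0,"ry":0,"rz":0,"jaw":-1},
    {"x":0,"y":0,"z":0,"rx":0,"ry":0,"rz":0,"jaw":-1},
  ],
)

```text
clock: 18.08
tcp_pos: [593.5, 252.2, 311.4]
orientation: [170.1, 0.1, -109.1]
contact_force: [-4.6, -2.7, 12.0]
grip_width: 23.0
```

```bash
python3 - <<'E'
from h import *
for c in("side","top"):
  get_image(c)
  for n in("lever_grip","cock_axis","cock_grip","beaker","salt_jar","dish","spacer","spatula","mortar","stopper_bottle"):print(c,n,[np.round(d["xyz"]).tolist() for d in pinpoint(c,n)[:1]])
s=observe();print(s["clock"],s["tcp_pos"],s["contact_force"])
close_job()
E
```

```text
side lever_grip [[551.0, 264.0, 148.0]]
side cock_axis [[588.0, -70.0, 106.0]]
side cock_grip [[534.0, -100.0, 107.0]]
side beaker [[697.0, -16.0, -2.0]]
side salt_jar [[693.0, -17.0, 1.0]]
side dish [[519.0, 62.0, 0.0]]
side spacer [[552.0, 156.0, -6.0]]
side spatula [[535.0, -100.0, 106.0]]
side mortar [[570.0, -492.0, 2.0]]
side stopper_bottle [[459.0, 532.0, -2.0]]
top lever_grip [[552.0, 272.0, 151.0]]
top cock_axis [[587.0, -74.0, 106.0]]
top cock_grip [[533.0, -101.0, 109.0]]
top beaker []
top salt_jar [[695.0, -18.0, -2.0]]
top dish [[517.0, 66.0, 1.0]]
top spacer [[720.0, 210.0, 180.0]]
top spatula []
top mortar [[569.0, -491.0, 1.0]]
top stopper_bottle [[460.0, 536.0, -0.0]]
19.175 [593.4805284  252.26722907 311.4242232 ] [-5.67054813 -4.100934   12.92055853]
the job is handed in; nothing more can be done
```

I turned the cock to half open, then pulled the lever down to its fourth click. I handed the job in at 19.2 s with the gripper still holding the lever; no verdict was reported.

- **Cock:** in the last pictures the handle stood about 46 to 48 degrees from closed. The aim was 45, with 8.6 degrees allowed either side.
- **Lever:** the arm's travel puts it at about 0.85 rad. The cameras put `lever_grip` 148 to 151 mm above the bench, where 148 is expected at the fourth click. Both are well inside 0.754 to 0.921 rad. The arm was still, with about 13 N on the tool.
- **Clicks:** I did not feel four clear clicks. I only read the force at the end of each move and saw no 5 N step, just a rise from 10.5 to about 12–13 N at the end. The click count therefore rests on the lever's angle.
- **Bystanders:** the salt jar, dish, spacer, mortar and stopper bottle were where they started, to within the networks' error. In the last look the networks mistook other things for the beaker and spatula, and the top-camera hit for the spacer was also wrong. The beaker looked undisturbed in the pictures, but I have no final check on the spatula, although nothing went near it.

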